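# Butt the moulding against the stop and lock it with the cam clamp

### The job

Clamp the half-painted pine moulding in the bench jig: push it along its channel until it butts fully against the wooden end stop, then swing the clamp strap round with the outside of a finger until it lies square across the moulding, then push the red cam lever all the way down so that the rubber pad presses on the work. Only push: do not pinch, grip or lift the moulding, the strap or the lever, and leave the glue bottle, paint jar, screwdriver and loose dowel where they are.

Things in the scene. Friction and masses are not known exactly. Their poses are not given: they have to be found in the camera images.
- jig: The jig, fixed on the bench: plywood base 240 (x) by 360 (y) by 18 mm. Origin: centre of its underside, z up. Along its y runs a channel 64 mm wide, centred at x = -50 mm, between a fence (x -18 to +4 mm, top 40 mm above the bench) and a low guide strip (x -100 to -82 mm, top 30 mm), closed at its +y end by an end stop (24 mm long, top 44 mm). A steel clamp post stands at x = +55 mm, y = 0.
- stop_face (a point): Centre of the end stop's face that the moulding must touch: jig x = -50, y = +90 mm, 32 mm above the bench. The stop lies on the jig's +y side of this point.
- board_center (a point): Centre of the loose toothed pine moulding (about 0.16 kg): 60 mm wide (jig x), 180 mm long (jig y), 28 mm high, lying in the channel with 2 mm play each side, its top 46 mm above the bench. It starts 15 to 40 mm short of the stop and slides along when pushed on its -y end face.
- board_end (a point): Centre of the moulding's +y end face, which must come to lie on the stop face (90 mm from board_center along its y).
- clamp_post (a point): Point on the vertical swing axis, 64 mm above the bench, at the strap's underside. The strap is a straight bar 28 mm wide and 14 mm thick (64 to 78 mm above the bench), reaching 120 mm out from this axis.
- strap (a joint): Swing angle of the blue clamp strap about the post, rad. 0: square across the moulding, pointing to jig -x. Positive is clockwise seen from above: at +1.57 it points to jig +y, towards the stop. Range -0.5 to 1.8, starts at 1.0 to 1.6. It turns with light friction (1.5 N at 80 mm out) and stays where it is left; there is no catch at 0.
- pad (a point): Centre of the underside of the round rubber pad (26 mm across), hung below the strap on a spindle 105 mm out from the post axis. It is 50 mm above the bench, 4 mm clear of the moulding, while the lever is up; the cam draws the strap and pad down these 4 mm onto the moulding and presses them on as the lever goes down.
- lever (a joint): Angle of the red cam lever, rad. 0: raised, 75 degrees above the horizontal (starts at 0 to 0.12). 1.22: fully down against its stop, 5 degrees above the horizontal. It is pinned on the post axis 92 mm above the bench, turns with the strap and points away from it (to jig +x when the strap is square). About 4 to 7 N at the grip moves it; it stays where it is left.
- lever_grip (a point): Point on the middle of the lever's upper face (the face to push on; it looks towards the strap while raised), 75 mm from the pin. The lever is 98 mm long from its pin, 20 mm wide, about 11 mm thick; this face lies 6.5 mm above the line from the pin along the lever.
- glue_mid (a point): Bystander: loose white glue bottle with green cap, 62 mm across, 190 mm high; point half-way up its body, 79 mm above its base.
- paint_mid (a point): Bystander: loose green paint jar, 70 mm across, 85 mm high; point half-way up.
- driver: Bystander: loose screwdriver with red handle, 190 mm long, lying on the bench along its own x.
- dowel_mid (a point): Bystander: loose upright dowel offcut, 22 mm across, 45 mm high, standing on the jig base at its right rear (+x, -y) corner; point half-way up.

How it is judged:
By the outcome, as a careful person would: the job done as asked, in the order asked, and still so for the second after the job is handed in, with the robot touching nothing.
It also fails if it takes over 58 s, if anything falls off the work surface, if the arm or the gripper's body presses on something with over 40 N, if the wrist force passes 120 N, or if a joint passes its speed limit or range.

### The arm

A 6-joint arm with a two-finger parallel gripper is mounted at the origin on the work surface. World frame = base frame: x ahead of the robot, y to its left, z up, the work surface at z = 0. Lengths are in mm, angles in rad, forces in N, time in s.
With the tool pointing down it reaches from about 325 to 900 mm from the base axis. Payload 6.1 kg.
Tool frame: the origin (TCP) lies at the very end of the fingers, on their centre line; the grasp point (between the pads) lies 19 mm behind it; z points along the fingers, y is the direction in which the jaws open and shut (so a half turn about z gives the same grasp; the last joint's range is limited). The gripper opens to 85 mm and grips with 20 to 120 N. Pads are 22 mm wide; open, the fingers measure 114 mm over their backs; the gripper's body (76 mm by 85 mm) begins 54 mm behind the grasp point. The pads swing forward as they close: fully open they stand 13 mm farther back than shut.
Start: joints at [1.024, 0.22, 1.526, -0, 1.395, -0.126], TCP at [255.304, 570.47, 231.3] pointing down, gripper open.
Joint ranges: [-2.98, 2.98], [-0.91, 2.08], [0.09, 2.57], [-1.24, 4.39], [0.2, 2.65], [-2.68, 2.68]. Speed limits (rad/s): [2.57, 2.57, 3.01, 3.14, 3.14, 3.14].

### API

Orientations are given as a rotation vector (axis times angle).
In Python, from plant import sensors, vision, manip gives the robot as it stands.
- The arm moves only by the tool arm_command, never from a script. Its argument "rows" is a list of rows, each an object with "travel": the shift along the tool's x, y, z normalised to -1 to 1, where 1 is 750 mm, a list of three; "angular": the turn, a rotation vector about the tool's x, y, z normalised to -1 to 1, where 1 is 2 pi rad, a list of three; "hand": the opening in per cent of the stroke, from 0 (shut) to 100 (fully open). In form: [{"travel": [tx, ty, tz], "angular": [ax, ay, az], "hand": hand}, ...]. A call has 1 to 8 rows; each row is the pose to reach, as a shift and turn from the pose commanded when the call began, along the tool's axes at that moment, turning the shorter way round; what a row does not reach only later rows make up. A row lasts 1/10 s, in which the tool goes at most 50 mm and 8.59 degrees, less where a joint would pass 70% of its speed; a pose out of reach is approached as far as the arm can. A call with a number of a shift or a turn outside -1 to 1 is refused whole. A call with a gripper value outside its range is refused whole. The fingers move at their own pace and stop on an object; "force" is the grip in N (left out, the last holds). Time passes only in rows, so rows that repeat a pose let the fingers close. It gives the time, the measured TCP pose, the force and the opening at its end, in the units of the state.
- sensors.sense(): the state, without advancing time (a new reading comes with each control period).
- vision.read_camera(name): name is "scene" or "top"; returns a dict with "color" (384x512x3 uint8, red, green, blue), "fx", "fy", "cx", "cy" (pixels), "k1" (the pictures are not rectified: a ray, as slopes to the right and down, at radius r is drawn at 1 + k1 r^2 times it, then the intrinsics apply), "R" (3x3) and "t" (3): a world point X has camera coordinates R X + t. Camera axes: x right, y down, z forward; pixel columns grow to the right and rows downward; lengths in mm; the calibration is good to about 2 mm. A picture is of the moment at which its call begins. There is no depth.
- manip.sign_off(): hands the job in, once; it reports no verdict.
The state is a dict: "time": time; "q": joint angles; "qd": joint speeds; "effort": joint torques, N m; "ee_pos": TCP position; "tcp_rot": TCP orientation; "force": force on the tool from outside, world axes, zero at the start; "moment": the same for the moment, N m; "width": finger opening in mm.
Only numpy, scipy, OpenCV 4.12 (cv2) and the standard library are available. Lean on these libraries where they do the work, as an engineer would, in place of code of your own. Each camera call takes 0.05 s, during which the arm holds its last target. There are 200 camera calls.

## Working session

There is one attempt and no reset: what is moved stays moved. The work goes in short steps, Python scripts to look and compute and a tool call to move; the robot and the scene stay as the last step left them, time stands still between calls to the robot, and variables do not carry over. Pictures are saved under pics/ and viewed, about 8 in all and at most 12, crops included, and the job is handed in when it is done.

Besides the shell and the picture viewer there is one more tool, called after "Request:" in YAML: its name, and indented under it one key for each argument. arm_command: Moves the arm, as the interface text tells. Scaled input: -1 to 1 covers 750 mm each way for a shift and 2 pi rad each way for a turn. Its arguments: {"type":"object","properties":{"rows":{"type":"array"},"force":{"type":"number"}},"required":["rows"]}

```bash
mkdir -p pics; python3 - <<'E'
from plant import sensors, vision
import cv2, numpy as np
for n in ("scene","top"):
    c=vision.read_camera(n)
    cv2.imwrite(f"pics/{n}0.png",cv2.resize(c["color"][:,:,::-1],(800,600),interpolation=cv2.INTER_CUBIC))
    print(n,c["fx"],c["fy"],c["cx"],c["cy"],c["k1"],np.round(c["R"],3).tolist(),np.round(c["t"],1), np.round(-np.array(c["R"]).T@c["t"]))
s=sensors.sense();print(s)
E
```

```text
scene 373.9365494717114 373.9365494717114 257.5314190607084 193.87234237554065 -0.007746773633287321 [[0.018, 1.0, 0.002], [0.769, -0.013, -0.639], [-0.639, 0.013, -0.769]] [ -23.5 -355.2 1283.6] [1093.    2.  761.]
top 362.26197544832445 362.26197544832445 248.31543117804705 190.29481179019172 -0.08957810436600672 [[-0.022, -1.0, 0.022], [-0.994, 0.02, -0.105], [0.105, -0.024, -0.994]] [  22.4  596.4 1096.6] [ 478.   37. 1153.]
{'time': 0.1, 'q': array([ 1.02392494e+00,  2.21161992e-01,  1.52747501e+00,  1.37685295e-05,
        1.39470934e+00, -1.26089279e-01]), 'qd': array([-0.00089467, -0.00262096, -0.00382285,  0.0007801 , -0.00131452,
        0.00083684]), 'effort': array([ 1.60994772e-03, -4.98244286e+01, -3.90544260e+01, -1.18719017e-04,
        5.71274111e-03, -2.66507567e-05]), 'ee_pos': array([255.00839273, 570.02198523, 230.31099907]), 'tcp_rot': array([-6.55977485e-01, -3.07173781e+00,  2.59268295e-03]), 'force': array([ 0.13845752, -0.44253792,  0.13180266]), 'moment': array([-0.02099773,  0.0027252 , -0.02405746]), 'width': 85.023986275103}
```

View pics/scene0.png

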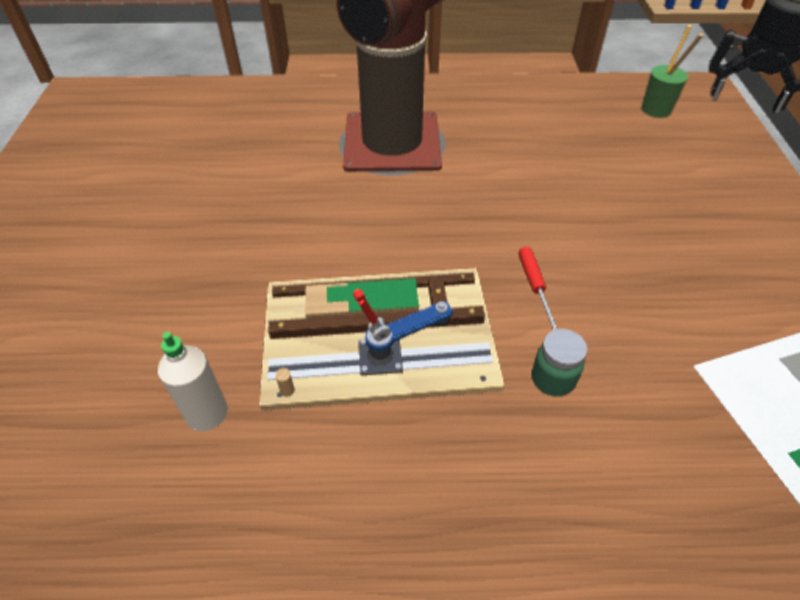

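View pics/top0.png

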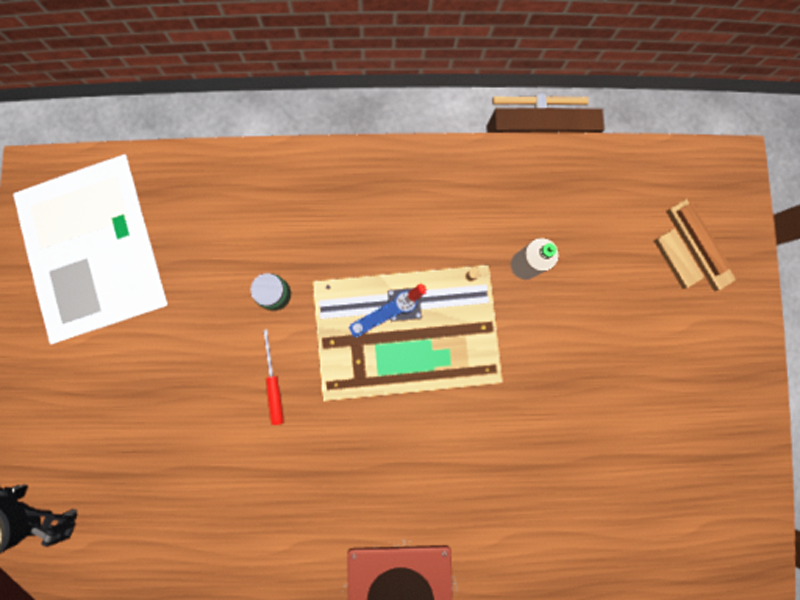

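The scene picture shows the jig near (380,340) and the strap pointing at the stop side. The lever is raised, the glue is on the left, and the jar and driver are on the right. In the top view the jig corners are at about (314,281), (490,266), (501,381) and (323,400), with the post at about (406,300). Next I'll take enlarged crops.

```bash
cat > h.py <<'E'
from plant import sensors, vision
import cv2, numpy as np
from scipy.optimize import least_squares
def crop(n,fn,x0,y0,w,h,s):
    c=vision.read_camera(n)
    im=c["color"][y0:y0+h,x0:x0+w,::-1]
    cv2.imwrite(fn,cv2.resize(im,(w*s,h*s),interpolation=cv2.INTER_CUBIC))
    return c
def ray(c,u,v):
    d=np.array([(u-c["cx"])/c["fx"],(v-c["cy"])/c["fy"]]);p=d.copy()
    for _ in range(20): p=d/(1+c["k1"]*(p@p))
    R=np.array(c["R"]); return -R.T@np.array(c["t"]), R.T@np.array([p[0],p[1],1])
def atz(c,u,v,z):
    o,d=ray(c,u,v); return o+d*(z-o[2])/d[2]
def proj(c,X):
    p=np.array(c["R"])@np.array(X)+np.array(c["t"]); s=p[:2]/p[2]; s=s*(1+c["k1"]*(s@s))
    return np.array([c["fx"]*s[0]+c["cx"],c["fy"]*s[1]+c["cy"]])
E
python3 - <<'E'
from h import *
crop("top","pics/topc.png",195,165,132,98,6)
crop("scene","pics/scenec.png",160,165,165,100,4)
E
```

```text
(no output)
```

View pics/topc.png

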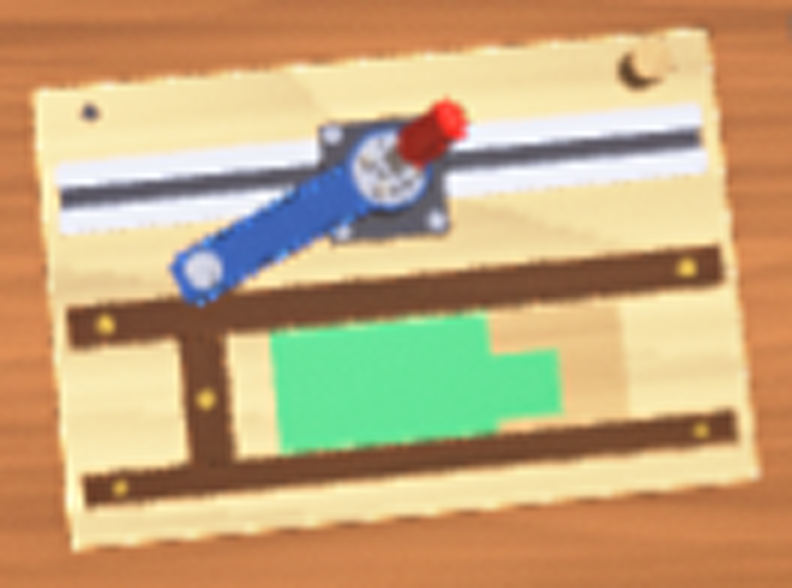

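View pics/scenec.png

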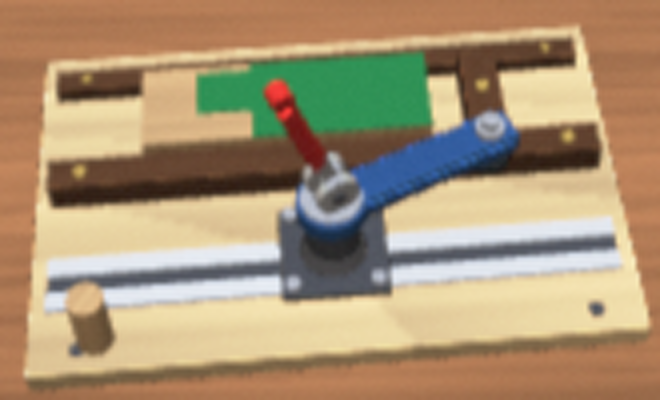

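The top crop shows the base corners at (35,90), (707,30), (758,477) and (73,550), with the stop face at x≈233. The moulding's green end runs from (270,333) to (282,452) and its -y end is at x≈628, so the gap is roughly 20 mm. The scene crop shows the base corners at (50,63), (580,27), (650,328) and (27,375).

```bash
cat >> h.py <<'E'
def top(px,py): return ((px+.5)/6-.5+195,(py+.5)/6-.5+165)
def scn(px,py): return ((px+.5)/4-.5+160,(py+.5)/4-.5+165)
E
python3 - <<'E'
from h import *
ct=vision.read_camera("top");cs=vision.read_camera("scene")
J=np.array([[120,180],[120,-180],[-120,-180],[-120,180]])
obs=[(ct,top(*p),j) for p,j in zip([(35,90),(707,30),(758,477),(73,550)],J)]+[(cs,scn(*p),j) for p,j in zip([(650,328),(27,375),(50,63),(580,27)],J)]
def W(p,j,z):
    c,s=np.cos(p[2]),np.sin(p[2]); return np.array([p[0]+c*j[0]-s*j[1],p[1]+s*j[0]+c*j[1],z])
def f(p,o): return np.concatenate([proj(c,W(p,j,18))-q for c,q,j in o])
for o in (obs,obs[:4],obs[4:]):
    r=least_squares(f,[480,30,0.05],args=(o,));print(r.x.round(4),np.abs(r.fun).max())
p=least_squares(f,[480,30,0.05],args=(obs,)).x
def inj(X):
    c,s=np.cos(p[2]),np.sin(p[2]); d=X[:2]-p[:2]; return np.array([c*d[0]+s*d[1],-s*d[0]+c*d[1]])
for n,c,q,z in [("end+y a",ct,top(270,333),46),("end+y b",ct,top(282,452),46),("end-y",ct,top(628,385),46),("s end-y",cs,scn(143,72),46),("s +y",cs,scn(425,55),46),("s+y b",cs,scn(432,128),46),
  ("strap tip bolt top",ct,top(203,271),80),("s bolt",cs,scn(490,125),80),("post",ct,top(388,168),85),("lev tip",ct,top(452,118),185),("lev tip s",cs,scn(279,90),185),("dowel",cs,scn(86,295),63)]:
    X=atz(c,*q,z); print(n,X.round(1),inj(X).round(1))
E
```

```text
[ 5.300355e+02 -2.582900e+01  7.340000e-02] 0.9717881120589595
[ 5.288883e+02 -2.712980e+01  7.490000e-02] 0.4793378574910321
[ 5.311034e+02 -2.501470e+01  7.210000e-02] 0.7683582685040733
end+y a [504.5  38.7  46. ] [-20.7  66.2]
end+y b [444.3  33.9  46. ] [-81.1  65.8]
end-y [ 473.9 -143.    46. ] [ -64.5 -112.7]
s end-y [ 460.3 -143.2   46. ] [ -78.1 -112. ]
s +y [448.7  36.8  46. ] [-76.5  68.4]
s+y b [509.5  39.2  46. ] [-15.8  66.3]
strap tip bolt top [534.9  71.1  80. ] [12.  96.3]
s bolt [535.5  71.7  80. ] [12.6 96.8]
post [583.6 -21.3  85. ] [53.8  0.6]
lev tip [595.8 -45.2 185. ] [ 64.1 -24.1]
lev tip s [596.8 -44.8 185. ] [ 65.2 -23.8]
dowel [ 639.2 -156.8   63. ] [  99.2 -138.6]
```

Both cameras agree. The jig is at (530,-25.8) with yaw 0.0734, the strap angle is about 1.15, and the board end is at jig y≈67, a gap of about 23 mm. Next I'll work out the move helper and the first transfer.

```bash
cat >> h.py <<'E'
from scipy.spatial.transform import Rotation as Ro
P=np.array([530.0,-25.8]); YAW=0.0734
RJ=Ro.from_euler('z',YAW)
def goto(x,y,z,pr=True):
    "travel/angular units from the measured pose to jig (x,y), height z, tool x=-jig x, tool y=+jig y"
    s=sensors.sense(); R=Ro.from_rotvec(s["tcp_rot"])
    X=RJ.apply([x,y,0])+[P[0],P[1],z]
    T=RJ*Ro.from_matrix(np.diag([-1,1,-1.]))
    print("travel",(R.inv().apply(X-s["ee_pos"])/750).round(4),"ang",((R.inv()*T).as_rotvec()/(2*np.pi)).round(4))
def st():
    s=sensors.sense(); j=RJ.inv().apply(s["ee_pos"]-[P[0],P[1],0])
    print("t",round(s["time"],2),"jig",j.round(1),"F jig",RJ.inv().apply(s["force"]).round(1),"w",round(s["width"],1),"q",s["q"].round(2))
E
python3 -c "
from h import *
st();goto(-50,-145,231)"
```

```text
t 0.3 jig [-230.4  614.6  230.9] F jig [ 0.8  0.5 -0.1] w 85.3 q [ 1.02  0.22  1.53 -0.    1.39 -0.13]
travel [-6.921e-01 -7.776e-01  4.000e-04] ang [-0.0001 -0.     -0.0786]
```

Request:
arm_command:
  rows:
    - {"travel": [-0.692,-0.778,0],"angular": [0,0,-0.0786],"hand": 0}
    - {"travel": [-0.692,-0.778,0],"angular": [0,0,-0.0786],"hand": 0}
    - {"travel": [-0.692,-0.778,0],"angular": [0,0,-0.0786],"hand": 0}
    - {"travel": [-0.692,-0.778,0],"angular": [0,0,-0.0786],"hand": 0}
    - {"travel": [-0.692,-0.778,0],"angular": [0,0,-0.0786],"hand": 0}
    - {"travel": [-0.692,-0.778,0],"angular": [0,0,-0.0786],"hand": 0}
    - {"travel": [-0.692,-0.778,0],"angular": [0,0,-0.0786],"hand": 0}
    - {"travel": [-0.692,-0.778,0],"angular": [0,0,-0.0786],"hand": 0}

```text
time: 1.1
ee_pos: [375.3, 189.9, 231.6]
tcp_rot: [-0.116, 3.138, 0.0]
force: [1.3, -0.5, -0.2]
width: 0.3
```

```bash
python3 -c "
from h import *
st();goto(-50,-145,231)"
```

```text
t 1.1 jig [-138.5  226.5  231.6] F jig [ 1.3 -0.6 -0.2] w 0.3 q [ 0.28 -0.29  2.03 -0.    1.41 -1.36]
travel [-0.1178 -0.4953  0.0009] ang [0.     0.0002 0.    ]
```

Request:
arm_command:
  rows:
    - {"travel": [-0.118,-0.495,0],"angular": [0,0,0],"hand": 0}
    - {"travel": [-0.118,-0.495,0],"angular": [0,0,0],"hand": 0}
    - {"travel": [-0.118,-0.495,0],"angular": [0,0,0],"hand": 0}
    - {"travel": [-0.118,-0.495,0],"angular": [0,0,0],"hand": 0}
    - {"travel": [-0.118,-0.495,0],"angular": [0,0,0],"hand": 0}
    - {"travel": [-0.118,-0.495,0],"angular": [0,0,0],"hand": 0}
    - {"travel": [-0.118,-0.495,0],"angular": [0,0,0],"hand": 0}
    - {"travel": [-0.118,-0.495,0],"angular": [0,0,0],"hand": 0}

```text
time: 1.9
ee_pos: [490.9, -175.6, 231.4]
tcp_rot: [-0.111, 3.139, -0.001]
force: [0.4, 0.6, 1.8]
width: 0.1
```

```bash
python3 -c "
from h import *
st();goto(-50,-145,32)"
```

```text
t 1.9 jig [ -50.  -146.5  231.4] F jig [0.4 0.6 1.8] w 0.1 q [-0.49 -0.03  1.79 -0.    1.38 -2.14]
travel [2.000e-04 2.200e-03 2.659e-01] ang [-0.0001  0.0001 -0.0004]
```

Request:
arm_command:
  rows:
    - {"travel": [0,0.002,0.06],"angular": [0,0,0],"hand": 0}
    - {"travel": [0,0.002,0.12],"angular": [0,0,0],"hand": 0}
    - {"travel": [0,0.002,0.18],"angular": [0,0,0],"hand": 0}
    - {"travel": [0,0.002,0.22],"angular": [0,0,0],"hand": 0}
    - {"travel": [0,0.002,0.24],"angular": [0,0,0],"hand": 0}
    - {"travel": [0,0.002,0.255],"angular": [0,0,0],"hand": 0}
    - {"travel": [0,0.002,0.265],"angular": [0,0,0],"hand": 0}
    - {"travel": [0,0.002,0.265],"angular": [0,0,0],"hand": 0}

```text
time: 2.7
ee_pos: [490.2, -170.5, 32.2]
tcp_rot: [0.115, -3.139, -0.001]
force: [0.6, 0.6, 0.8]
width: -0.1
```

```bash
python3 - <<'E'
from h import *
st();goto(-50,-116,32)
a=crop("top","pics/m1.png",195,165,132,98,6)
st()
E
```

```text
t 2.7 jig [ -50.3 -141.4   32.2] F jig [0.6 0.6 0.8] w -0.1 q [-0.49  0.21  1.95 -0.    0.98 -2.13]
travel [-0.0004  0.0339  0.0003] ang [ 0.0001 -0.0001 -0.0001]
t 2.75 jig [ -49.8 -141.7   33. ] F jig [ 0.7 -0.2 -0. ] w -0.0 q [-0.49  0.21  1.95 -0.    0.98 -2.13]
```

View pics/m1.png

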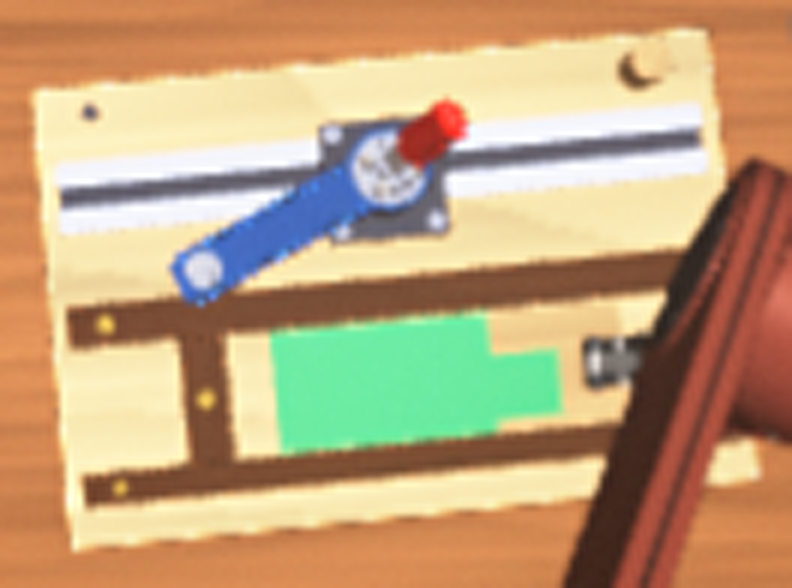

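The tool is behind the moulding in the channel. The visible grey bit at (600,362) is the finger linkage, and the board is unmoved with its edge still at (270,333). Now I'll push it along.

Request:
arm_command:
  rows:
    - {"travel": [0,0.008,0],"angular": [0,0,0],"hand": 0}
    - {"travel": [0,0.014,0],"angular": [0,0,0],"hand": 0}
    - {"travel": [0,0.019,0],"angular": [0,0,0],"hand": 0}
    - {"travel": [0,0.024,0],"angular": [0,0,0],"hand": 0}
    - {"travel": [0,0.029,0],"angular": [0,0,0],"hand": 0}
    - {"travel": [0,0.034,0],"angular": [0,0,0],"hand": 0}
    - {"travel": [0,0.038,0],"angular": [0,0,0],"hand": 0}
    - {"travel": [0,0.042,0],"angular": [0,0,0],"hand": 0}

```text
time: 3.55
ee_pos: [488.4, -139.3, 32.9]
tcp_rot: [-0.115, 3.139, -0.001]
force: [0.0, -1.5, 1.7]
width: 0.1
```

```bash
python3 - <<'E'
from h import *
st();crop("top","pics/m2.png",195,165,132,98,6)
st()
E
```

```text
t 3.55 jig [ -49.8 -110.1   32.9] F jig [-0.1 -1.5  1.7] w 0.1 q [-0.43  0.19  1.98 -0.    0.98 -2.08]
t 3.6 jig [ -50.  -109.6   32.7] F jig [-0.2 -2.   1.1] w 0.1 q [-0.43  0.19  1.98  0.    0.98 -2.08]
```

Request:
arm_command:
  rows:
    - {"travel": [0,0.001,0],"angular": [0,0,0],"hand": 0}
    - {"travel": [0,0.002,0],"angular": [0,0,0],"hand": 0}
    - {"travel": [0,0.003,0],"angular": [0,0,0],"hand": 0}
    - {"travel": [0,0.004,0],"angular": [0,0,0],"hand": 0}
    - {"travel": [0,0.005,0],"angular": [0,0,0],"hand": 0}
    - {"travel": [0,0.006,0],"angular": [0,0,0],"hand": 0}
    - {"travel": [0,0.007,0],"angular": [0,0,0],"hand": 0}
    - {"travel": [0,0.007,0],"angular": [0,0,0],"hand": 0}

```text
time: 4.4
ee_pos: [487.7, -133.8, 32.6]
tcp_rot: [0.115, -3.139, -0.0]
force: [0.7, -0.7, 2.3]
width: 0.2
```

```bash
python3 - <<'E'
from h import *
st();crop("top","pics/m2.png",195,165,132,98,6)
st()
E
```

```text
t 4.4 jig [ -50.1 -104.6   32.6] F jig [ 0.7 -0.8  2.3] w 0.2 q [-0.42  0.18  1.98  0.    0.98 -2.07]
t 4.45 jig [ -50.1 -104.7   32.5] F jig [ 0.4 -2.3  1.5] w -0.4 q [-0.42  0.18  1.98  0.    0.98 -2.07]
```

View pics/m2.png

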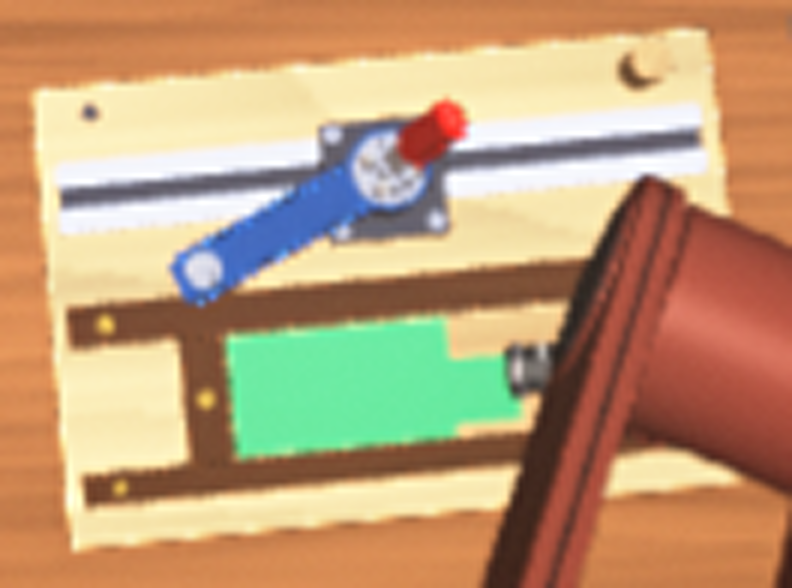

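The board's green end is now at (226,336) to (237,458), right at the stop face. The force hasn't risen yet, so I'll press on until it does.

Request:
arm_command:
  rows:
    - {"travel": [0,0.001,0],"angular": [0,0,0],"hand": 0}
    - {"travel": [0,0.002,0],"angular": [0,0,0],"hand": 0}
    - {"travel": [0,0.003,0],"angular": [0,0,0],"hand": 0}
    - {"travel": [0,0.003,0],"angular": [0,0,0],"hand": 0}

```text
time: 4.85
ee_pos: [488.0, -132.6, 32.7]
tcp_rot: [-0.115, 3.139, -0.003]
force: [1.3, -5.5, -0.2]
width: 0.1
```

```bash
python3 -c "
from h import *
st()"
```

```text
t 4.85 jig [ -49.8 -103.4   32.7] F jig [ 0.9 -5.5 -0.2] w 0.1 q [-0.42  0.18  1.98 -0.    0.98 -2.06]
```

Request:
arm_command:
  rows:
    - {"travel": [0,0.001,0],"angular": [0,0,0],"hand": 0}
    - {"travel": [0,0.002,0],"angular": [0,0,0],"hand": 0}
    - {"travel": [0,0.002,0],"angular": [0,0,0],"hand": 0}

```text
time: 5.15
ee_pos: [488.3, -132.4, 33.1]
tcp_rot: [-0.115, 3.138, -0.006]
force: [0.9, -10.1, 0.2]
width: 0.3
```

```bash
python3 -c "
from h import *
st()"
```

```text
t 5.15 jig [ -49.4 -103.3   33.1] F jig [  0.2 -10.1   0.2] w 0.3 q [-0.42  0.18  1.98 -0.    0.98 -2.06]
```

The finger stalled at y=-103.3 while the force rose to 10 N, so the board is butted. Now I'll back off, lift, and cross over to the far side of the strap.

Request:
arm_command:
  rows:
    - {"travel": [0,-0.015,0],"angular": [0,0,0],"hand": 0}
    - {"travel": [0,-0.035,0],"angular": [0,0,0],"hand": 0}
    - {"travel": [0,-0.04,-0.05],"angular": [0,0,0],"hand": 0}
    - {"travel": [0,-0.04,-0.11],"angular": [0,0,0],"hand": 0}
    - {"travel": [0,-0.04,-0.17],"angular": [0,0,0],"hand": 0}
    - {"travel": [0,-0.04,-0.22],"angular": [0,0,0],"hand": 0}
    - {"travel": [0,-0.04,-0.265],"angular": [0,0,0],"hand": 0}
    - {"travel": [0,-0.04,-0.265],"angular": [0,0,0],"hand": 0}

```text
time: 5.95
ee_pos: [492.2, -161.9, 237.1]
tcp_rot: [-0.114, 3.131, -0.006]
force: [1.5, 0.0, 0.4]
width: -0.2
```

```bash
python3 -c "
from h import *
st();goto(56,102,231)"
```

```text
t 5.95 jig [ -47.6 -133.   237.1] F jig [ 1.5 -0.1  0.4] w -0.2 q [-0.47 -0.05  1.8   0.    1.38 -2.11]
travel [-0.1379  0.3134  0.008 ] ang [-0.0007  0.0013 -0.0001]
```

Request:
arm_command:
  rows:
    - {"travel": [-0.138,0.313,0],"angular": [0,0,0],"hand": 0}
    - {"travel": [-0.138,0.313,0],"angular": [0,0,0],"hand": 0}
    - {"travel": [-0.138,0.313,0],"angular": [0,0,0],"hand": 0}
    - {"travel": [-0.138,0.313,0],"angular": [0,0,0],"hand": 0}
    - {"travel": [-0.138,0.313,0],"angular": [0,0,0],"hand": 0}
    - {"travel": [-0.138,0.313,0],"angular": [0,0,0],"hand": 0}
    - {"travel": [-0.138,0.313,0],"angular": [0,0,0],"hand": 0}
    - {"travel": [-0.138,0.313,0],"angular": [0,0,0],"hand": 0}

```text
time: 6.75
ee_pos: [575.1, 80.6, 230.2]
tcp_rot: [0.114, -3.137, 0.001]
force: [0.9, -0.9, -0.1]
width: -0.0
```

```bash
python3 -c "
from h import *
st();goto(56,102,60)"
```

```text
t 6.75 jig [ 52.8 102.8 230.2] F jig [ 0.8 -1.  -0.1] w -0.0 q [ 0.    0.12  1.64 -0.    1.38 -1.64]
travel [-0.0048 -0.001   0.2269] ang [-0.     -0.0004 -0.0001]
```

Request:
arm_command:
  rows:
    - {"travel": [-0.005,0,0.05],"angular": [0,0,0],"hand": 0}
    - {"travel": [-0.005,0,0.11],"angular": [0,0,0],"hand": 0}
    - {"travel": [-0.005,0,0.16],"angular": [0,0,0],"hand": 0}
    - {"travel": [-0.005,0,0.2],"angular": [0,0,0],"hand": 0}
    - {"travel": [-0.005,0,0.22],"angular": [0,0,0],"hand": 0}
    - {"travel": [-0.005,0,0.227],"angular": [0,0,0],"hand": 0}
    - {"travel": [-0.005,0,0.227],"angular": [0,0,0],"hand": 0}

```text
time: 7.45
ee_pos: [579.7, 80.9, 61.4]
tcp_rot: [-0.113, 3.14, -0.0]
force: [0.9, 0.5, 0.6]
width: 0.3
```

```bash
python3 -c "
from h import *
st()
for g in [(32,92),(19,87),(6,82),(-6,72),(-16,63),(-23,54),(-28,46),(-31,41)]: goto(*g,60)"
```

```text
t 7.45 jig [ 57.4 102.8  61.4] F jig [0.9 0.4 0.6] w 0.3 q [ 0.    0.31  1.76 -0.    1.07 -1.64]
travel [ 0.0338 -0.0144  0.0018] ang [-0.      0.     -0.0003]
travel [ 0.0511 -0.0211  0.0018] ang [-0.      0.     -0.0003]
travel [ 0.0684 -0.0278  0.0018] ang [-0.      0.     -0.0003]
travel [ 0.0844 -0.0412  0.0018] ang [-0.      0.     -0.0003]
travel [ 0.0977 -0.0532  0.0018] ang [-0.      0.     -0.0003]
travel [ 0.107  -0.0652  0.0018] ang [-0.      0.     -0.0003]
travel [ 0.1137 -0.0759  0.0018] ang [-0.      0.     -0.0003]
travel [ 0.1177 -0.0826  0.0018] ang [-0.      0.     -0.0003]
```

Request:
arm_command:
  rows:
    - {"travel": [0.017,-0.007,0.002],"angular": [0,0,0],"hand": 0}
    - {"travel": [0.034,-0.014,0.002],"angular": [0,0,0],"hand": 0}
    - {"travel": [0.051,-0.021,0.002],"angular": [0,0,0],"hand": 0}
    - {"travel": [0.068,-0.028,0.002],"angular": [0,0,0],"hand": 0}
    - {"travel": [0.084,-0.041,0.002],"angular": [0,0,0],"hand": 0}
    - {"travel": [0.098,-0.053,0.002],"angular": [0,0,0],"hand": 0}
    - {"travel": [0.107,-0.065,0.002],"angular": [0,0,0],"hand": 0}
    - {"travel": [0.113,-0.076,0.002],"angular": [0,0,0],"hand": 0}

```text
time: 8.25
ee_pos: [499.6, 18.1, 60.8]
tcp_rot: [-0.114, 3.137, 0.0]
force: [1.7, 2.9, 1.7]
width: 0.5
```

```bash
python3 - <<'E'
from h import *
st();crop("top","pics/m3.png",195,165,132,98,6);st();goto(-33.5,32.3,60);goto(-35,28.3,60)
E
```

```text
t 8.25 jig [-27.1  46.   60.8] F jig [2.  2.7 1.7] w 0.5 q [-0.12  0.12  1.99  0.    1.03 -1.77]
t 8.3 jig [-28.1  45.1  60.2] F jig [0.7 0.4 1.6] w -0.1 q [-0.12  0.12  1.99 -0.    1.03 -1.77]
travel [ 0.0072 -0.0171  0.0003] ang [-0.0001  0.     -0.0001]
travel [ 0.0092 -0.0224  0.0003] ang [-0.0001  0.     -0.0001]
```

View pics/m3.png

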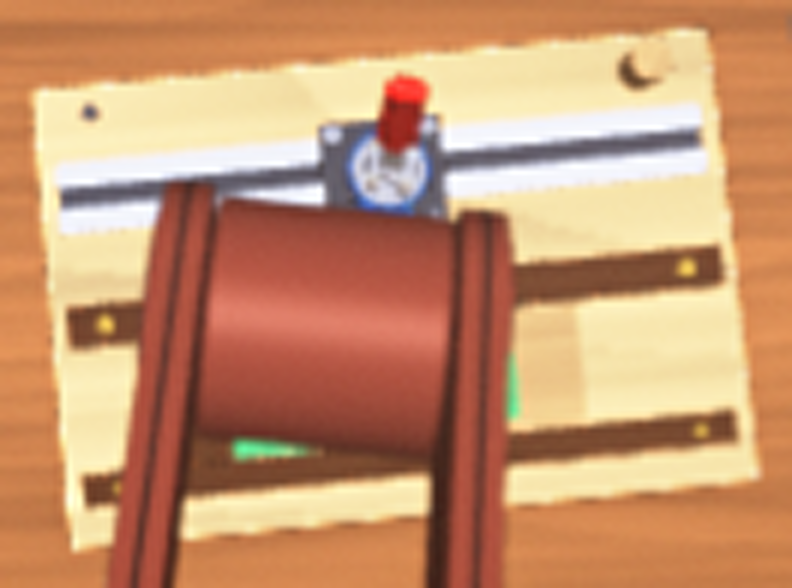

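The lever tip has swung to (406,90), so the strap is near 0.2 rad, though the arm hides the strap itself. The board is still against the stop. I'll finish the swing slowly.

Request:
arm_command:
  rows:
    - {"travel": [0.002,-0.004,0],"angular": [0,0,0],"hand": 0}
    - {"travel": [0.004,-0.008,0],"angular": [0,0,0],"hand": 0}
    - {"travel": [0.005,-0.012,0],"angular": [0,0,0],"hand": 0}
    - {"travel": [0.007,-0.016,0],"angular": [0,0,0],"hand": 0}
    - {"travel": [0.008,-0.019,0],"angular": [0,0,0],"hand": 0}
    - {"travel": [0.009,-0.021,0],"angular": [0,0,0],"hand": 0}
    - {"travel": [0.009,-0.022,0],"angular": [0,0,0],"hand": 0}
    - {"travel": [0.009,-0.022,0],"angular": [0,0,0],"hand": 0}

```text
time: 9.1
ee_pos: [493.3, 1.7, 59.4]
tcp_rot: [0.115, -3.139, -0.0]
force: [-0.0, 1.1, 0.8]
width: 0.2
```

```bash
python3 - <<'E'
from h import *
st();crop("scene","pics/m4.png",200,165,110,80,7);st()
E
```

```text
t 9.1 jig [-34.6  30.2  59.4] F jig [0.1 1.1 0.8] w 0.2 q [-0.16  0.11  2.   -0.    1.03 -1.8 ]
t 9.15 jig [-34.6  30.2  59.4] F jig [-0.8  0.5  0.5] w -0.0 q [-0.16  0.11  2.   -0.    1.03 -1.8 ]
```

View pics/m4.png

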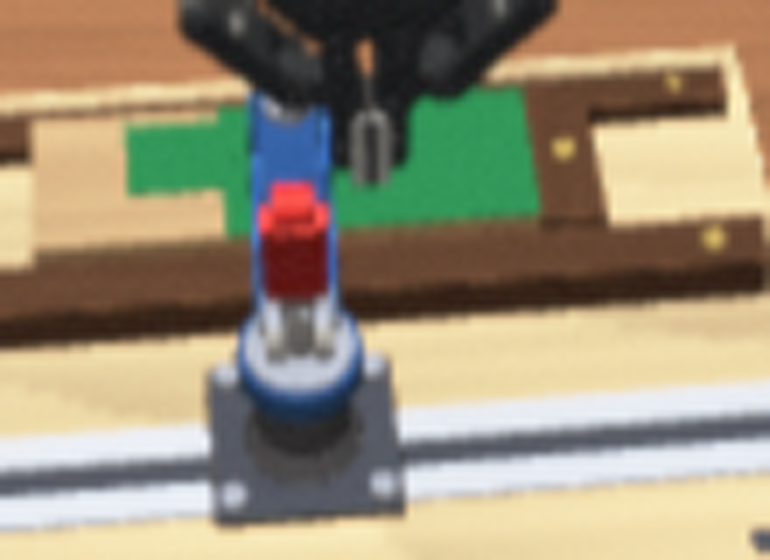

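The strap lies between crop columns 250 and 335, with its bolt near (288,105) and the lever head at (295,195). I'll compare those against projections for small angles.

```bash
cat >> h.py <<'E'
def jw(x,y,z): return RJ.apply([x,y,0])+[P[0],P[1],z]
def strap(th,r,o,z):
    u=np.array([-np.cos(th),np.sin(th)]);m=np.array([np.sin(th),np.cos(th)]); q=np.array([55,0])+r*u+o*m; return jw(*q,z)
E
python3 - <<'E'
from h import *
c=vision.read_camera("scene")
px=lambda X:((proj(c,X)-[200,165]+.5)*7-.5).round(1)
for th in (-.04,0,.04,.08):
    print(th,"left far/near",px(strap(th,118,-14,78)),px(strap(th,40,-14,78)),"right",px(strap(th,75,14,78)),px(strap(th,40,14,78)),"lev tip",px(strap(th,-22,0,188)),px(strap(th,-60*.26,0,92+60*.96)),"hub",px(strap(th,0,0,80)))
s=c["color"]
for row in (15,18,20,22,24,29,33,38): # blue segment per row
    r=s[165+row,200:310].astype(int); b=np.where((r[:,2]>r[:,0]+40)&(r[:,2]>r[:,1]+25))[0]; print(row*7+3,b.min()*7 if len(b) else None,(b.max()+1)*7 if len(b) else None)
E
```

```text
-0.04 left far/near [224.5  81.8] [244.9 253.1] right [316.7 165.8] [328.2 244.6] lev tip [295.9 176. ] [297.6 242.8] hub [299.  340.4]
0 left far/near [237.7  79.6] [249.5 251.4] right [325.6 166.3] [333.1 245.5] lev tip [292.9 176.3] [295.5 243. ] hub [299.  340.4]
0.04 left far/near [251.   77.7] [254.2 249.8] right [334.4 167.1] [338.  246.5] lev tip [289.8 176.4] [293.5 243.1] hub [299.  340.4]
0.08 left far/near [264.4  76.2] [259.  248.4] right [343.2 168.2] [342.8 247.7] lev tip [286.7 176.5] [291.4 243.1] hub [299.  340.4]
108 252 329
129 252 336
143 252 336
157 252 336
171 252 329
206 252 259
234 252 336
269 252 336
```

Edge slope and contact geometry agree at about 0.033 rad, so roughly 2.8 mm of push is left.

Request:
arm_command:
  rows:
    - {"travel": [0,-0.0015,0],"angular": [0,0,0],"hand": 0}
    - {"travel": [0,-0.003,0],"angular": [0,0,0],"hand": 0}
    - {"travel": [0,-0.0038,0],"angular": [0,0,0],"hand": 0}
    - {"travel": [0,-0.0038,0],"angular": [0,0,0],"hand": 0}

```text
time: 9.6
ee_pos: [493.4, -1.1, 59.4]
tcp_rot: [0.115, -3.139, -0.0]
force: [-1.3, 0.9, 0.3]
width: -0.1
```

```bash
python3 - <<'E'
from h import *
st();c=vision.read_camera("scene");st()
s=c["color"]
# sub-pixel left strap edge against the moulding/fence: blueness profile
B=s[165:245,225:260].astype(float); bl=B[:,:,2]-B[:,:,0]
for row in range(14,42,2):
    r=bl[row]; m=r[:20].max(); k=np.argmax(r>m/2)
    if k>0:
        e=225+k-1+(m/2-r[k-1])/(r[k]-r[k-1]); print(165+row,round(e,2))
for th in (-.03,0,.03):
    print(th,[proj(c,strap(th,R,-14,78)).round(2).tolist() for R in (115,95,75,55,40)])
E
```

```text
t 9.6 jig [-34.6  27.4  59.4] F jig [-1.2  1.   0.3] w -0.1 q [-0.16  0.11  2.   -0.    1.03 -1.81]
t 9.65 jig [-34.6  27.4  59.4] F jig [-1.8  1.8 -1.2] w 0.1 q [-0.16  0.11  2.   -0.    1.03 -1.81]
179 233.62
181 233.03
183 233.27
185 233.68
187 234.03
189 234.11
191 234.08
193 234.05
195 233.86
197 233.42
199 235.36
201 235.49
203 235.52
205 235.6
-0.03 [[232.21, 177.07], [232.85, 183.12], [233.51, 189.34], [234.19, 195.74], [234.72, 200.66]]
0 [[233.59, 176.83], [234.01, 182.9], [234.44, 189.13], [234.88, 195.55], [235.22, 200.48]]
0.03 [[234.99, 176.63], [235.17, 182.7], [235.37, 188.94], [235.57, 195.37], [235.72, 200.31]]
```

Request:
arm_command:
  rows:
    - {"travel": [0,0.01,0],"angular": [0,0,0],"hand": 0}
    - {"travel": [0,0.03,0],"angular": [0,0,0],"hand": 0}
    - {"travel": [0,0.06,-0.02],"angular": [0,0,0],"hand": 0}
    - {"travel": [0,0.1,-0.07],"angular": [0,0,0],"hand": 0}
    - {"travel": [0,0.14,-0.12],"angular": [0,0,0],"hand": 0}
    - {"travel": [0,0.18,-0.17],"angular": [0,0,0],"hand": 0}
    - {"travel": [0,0.2,-0.2],"angular": [0,0,0],"hand": 0}
    - {"travel": [0,0.2,-0.2],"angular": [0,0,0],"hand": 0}

```text
time: 10.45
ee_pos: [485.3, 151.1, 214.4]
tcp_rot: [-0.119, 3.13, 0.002]
force: [0.1, -0.6, 1.4]
width: 0.2
```

```bash
python3 - <<'E'
from h import *
st()
c=crop("top","pics/m5.png",225,175,96,72,8)
print(c["color"].shape)
px=lambda X:((proj(c,X)-[225,175]+.5)*8-.5).round(1).tolist()
for th in (-.03,0,.03): print(th,"tipL",px(strap(th,110,-14,78)),"tipR",px(strap(th,110,14,78)),"R50",px(strap(th,50,-14,78)),px(strap(th,50,14,78)))
E
```

```text
t 10.45 jig [-31.6 179.7 214.4] F jig [ 0.1 -0.6  1.4] w 0.2 q [ 0.15 -0.06  1.85  0.    1.34 -1.5 ]
(384, 512, 3)
-0.03 tipL [353.4, 431.8] tipR [278.4, 441.4] R50 [332.4, 271.0] [257.7, 280.4]
0 tipL [344.7, 434.0] tipR [269.4, 441.3] R50 [328.5, 272.5] [253.6, 279.7]
0.03 tipL [335.9, 435.8] tipR [260.4, 440.9] R50 [324.6, 274.0] [249.5, 278.9]
```

View pics/m5.png

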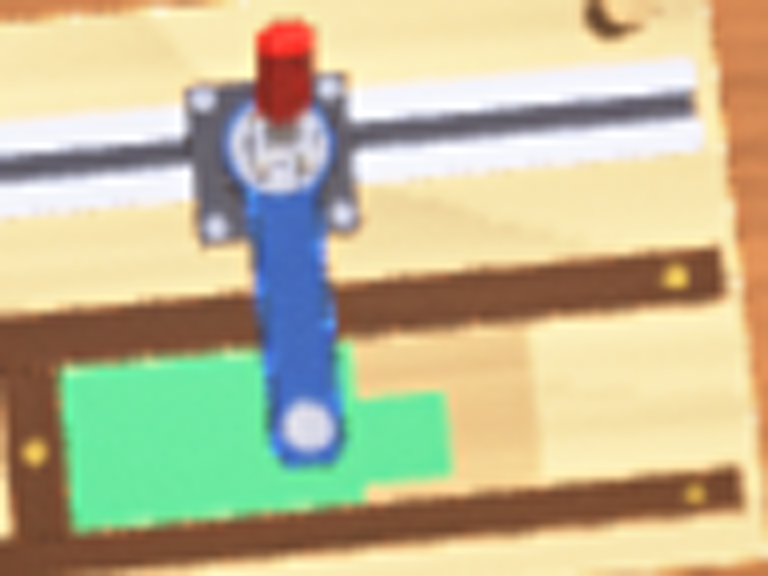

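The top view shows the strap edges running (250,200)→(275,440) and (322,215)→(342,440). That matches the θ=0 projection to within about 0.01 rad, so the strap is square, and the board is still at the stop. Next is the lever.

```bash
python3 -c "
from h import *
st();goto(42,0,200)"
```

```text
t 10.5 jig [-32.9 178.5 211.8] F jig [-0.7 -0.6 -0.5] w -0.0 q [ 0.14 -0.05  1.86 -0.    1.33 -1.5 ]
travel [-0.0993 -0.2382  0.0162] ang [0.     0.0008 0.0003]
```

Request:
arm_command:
  rows:
    - {"travel": [-0.099,-0.238,0.014],"angular": [0,0.0006,0],"hand": 0}
    - {"travel": [-0.099,-0.238,0.014],"angular": [0,0.0006,0],"hand": 0}
    - {"travel": [-0.099,-0.238,0.014],"angular": [0,0.0006,0],"hand": 0}
    - {"travel": [-0.099,-0.238,0.014],"angular": [0,0.0006,0],"hand": 0}
    - {"travel": [-0.099,-0.238,0.014],"angular": [0,0.0006,0],"hand": 0}
    - {"travel": [-0.099,-0.238,0.014],"angular": [0,0.0006,0],"hand": 0}
    - {"travel": [-0.099,-0.238,0.014],"angular": [0,0.0006,0],"hand": 0}

```text
time: 11.2
ee_pos: [568.9, -23.6, 197.8]
tcp_rot: [0.114, -3.134, -0.001]
force: [0.0, -0.1, -0.3]
width: -0.1
```

```bash
python3 - <<'E'
from h import *
st();goto(42,0,166)
for e in (75,68,60,52,44,36,28,21,14,8,5,3):
    a=np.radians(e); x=55+75*np.cos(a)-6.5*np.sin(a)-11; z=92+75*np.sin(a)+6.5*np.cos(a); print(e,round(x,1),round(z,1), "rel (42,166):",round(-(x-42)/750,4),round((166-z)/750,4))
E
```

```text
t 11.2 jig [ 38.9  -0.7 197.8] F jig [ 0.  -0.1 -0.3] w -0.1 q [-0.18  0.12  1.71 -0.    1.32 -1.82]
travel [-0.0044  0.0009  0.0424] ang [ 0.0001 -0.0009 -0.0001]
75 57.1 166.1 rel (42,166): -0.0202 -0.0002
68 66.1 164.0 rel (42,166): -0.0321 0.0027
60 75.9 160.2 rel (42,166): -0.0452 0.0077
52 85.1 155.1 rel (42,166): -0.0574 0.0145
44 93.4 148.8 rel (42,166): -0.0686 0.023
36 100.9 141.3 rel (42,166): -0.0785 0.0329
28 107.2 132.9 rel (42,166): -0.0869 0.0441
21 111.7 124.9 rel (42,166): -0.0929 0.0547
14 115.2 116.5 rel (42,166): -0.0976 0.0661
8 117.4 108.9 rel (42,166): -0.1005 0.0762
5 118.1 105.0 rel (42,166): -0.1015 0.0813
3 118.6 102.4 rel (42,166): -0.1021 0.0848
```

Request:
arm_command:
  rows:
    - {"travel": [-0.002,0.001,0.02],"angular": [0,-0.0006,0],"hand": 0}
    - {"travel": [-0.004,0.001,0.035],"angular": [0,-0.0006,0],"hand": 0}
    - {"travel": [-0.004,0.001,0.042],"angular": [0,-0.0006,0],"hand": 0}
    - {"travel": [-0.004,0.001,0.042],"angular": [0,-0.0006,0],"hand": 0}

```text
time: 11.6
ee_pos: [571.7, -22.2, 166.3]
tcp_rot: [0.116, -3.137, -0.001]
force: [-0.8, 1.0, 0.1]
width: -0.1
```

```bash
python3 -c "
from h import *
st();goto(42,0,166)"
```

```text
t 11.6 jig [ 41.8   0.5 166.3] F jig [-0.7  1.1  0.1] w -0.1 q [-0.18  0.15  1.73 -0.    1.26 -1.82]
travel [-0.0002 -0.0007  0.0004] ang [ 0.0001 -0.0004  0.0001]
```

Request:
arm_command:
  rows:
    - {"travel": [-0.01,0,0],"angular": [0,0,0],"hand": 0}
    - {"travel": [-0.02,0,0],"angular": [0,0,0],"hand": 0}
    - {"travel": [-0.032,0,0.003],"angular": [0,0,0],"hand": 0}
    - {"travel": [-0.045,0,0.008],"angular": [0,0,0],"hand": 0}
    - {"travel": [-0.057,0,0.0145],"angular": [0,0,0],"hand": 0}
    - {"travel": [-0.0685,0,0.023],"angular": [0,0,0],"hand": 0}
    - {"travel": [-0.0785,0,0.033],"angular": [0,0,0],"hand": 0}
    - {"travel": [-0.087,0,0.044],"angular": [0,0,0],"hand": 0}

```text
time: 12.4
ee_pos: [640.2, -18.3, 135.4]
tcp_rot: [-0.115, 3.136, -0.0]
force: [1.2, 1.8, 5.2]
width: -0.2
```

```bash
python3 - <<'E'
from h import *
st()
for g in [(111.7,124.9),(115.2,116.5),(117.4,108.9),(118.1,105),(118.6,102)]: goto(g[0],0,g[1])
E
```

```text
t 12.4 jig [110.5  -0.6 135.4] F jig [1.3 1.7 5.2] w -0.2 q [-0.15  0.33  1.57  0.    1.23 -1.8 ]
travel [-0.0016  0.0008  0.014 ] ang [-0.0001  0.0006 -0.0001]
travel [-0.0062  0.0008  0.0252] ang [-0.0001  0.0006 -0.0001]
travel [-0.0091  0.0008  0.0354] ang [-0.0001  0.0006 -0.0001]
travel [-0.01    0.0008  0.0406] ang [-0.0001  0.0006 -0.0001]
travel [-0.0106  0.0008  0.0446] ang [-0.0001  0.0006 -0.0001]
```

Request:
arm_command:
  rows:
    - {"travel": [-0.003,0,0.006],"angular": [0,0,0],"hand": 0}
    - {"travel": [-0.005,0,0.012],"angular": [0,0,0],"hand": 0}
    - {"travel": [-0.007,0,0.018],"angular": [0,0,0],"hand": 0}
    - {"travel": [-0.009,0,0.023],"angular": [0,0,0],"hand": 0}
    - {"travel": [-0.01,0,0.028],"angular": [0,0,0],"hand": 0}
    - {"travel": [-0.011,0,0.032],"angular": [0,0,0],"hand": 0}
    - {"travel": [-0.012,0,0.035],"angular": [0,0,0],"hand": 0}
    - {"travel": [-0.012,0,0.035],"angular": [0,0,0],"hand": 0}

```text
time: 13.2
ee_pos: [648.4, -17.8, 109.0]
tcp_rot: [-0.115, 3.136, -0.001]
force: [2.3, 0.4, 4.2]
width: -0.0
```

```bash
python3 -c "
from h import *
st()"
```

```text
t 13.2 jig [118.6  -0.7 109. ] F jig [2.4 0.2 4.2] w -0.0 q [-0.15  0.38  1.57  0.    1.19 -1.79]
```

Request:
arm_command:
  rows:
    - {"travel": [0,0,0.0015],"angular": [0,0,0],"hand": 0}
    - {"travel": [0,0,0.003],"angular": [0,0,0],"hand": 0}
    - {"travel": [0,0,0.0045],"angular": [0,0,0],"hand": 0}
    - {"travel": [0,0,0.006],"angular": [0,0,0],"hand": 0}
    - {"travel": [0,0,0.006],"angular": [0,0,0],"hand": 0}

```text
time: 13.7
ee_pos: [647.8, -17.8, 104.5]
tcp_rot: [-0.114, 3.137, -0.0]
force: [3.4, 0.5, 5.3]
width: 0.2
```

```bash
python3 -c "
from h import *
st()"
```

```text
t 13.7 jig [118.   -0.6 104.5] F jig [3.5 0.3 5.3] w 0.2 q [-0.15  0.38  1.57  0.    1.18 -1.79]
```

Request:
arm_command:
  rows:
    - {"travel": [0,0,0.0015],"angular": [0,0,0],"hand": 0}
    - {"travel": [0,0,0.003],"angular": [0,0,0],"hand": 0}
    - {"travel": [0,0,0.004],"angular": [0,0,0],"hand": 0}
    - {"travel": [0,0,0.004],"angular": [0,0,0],"hand": 0}

```text
time: 14.1
ee_pos: [648.1, -17.8, 102.5]
tcp_rot: [-0.115, 3.137, -0.001]
force: [2.0, 0.1, 9.1]
width: 0.1
```

```bash
python3 -c "
from h import *
st()"
```

```text
t 14.1 jig [118.3  -0.7 102.5] F jig [ 2.  -0.   9.1] w 0.1 q [-0.15  0.39  1.57  0.    1.18 -1.79]
```

Request:
arm_command:
  rows:
    - {"travel": [0,0,0.0015],"angular": [0,0,0],"hand": 0}
    - {"travel": [0,0,0.003],"angular": [0,0,0],"hand": 0}
    - {"travel": [0,0,0.004],"angular": [0,0,0],"hand": 0}
    - {"travel": [0,0,0.004],"angular": [0,0,0],"hand": 0}

```text
time: 14.5
ee_pos: [648.5, -17.9, 101.1]
tcp_rot: [-0.115, 3.136, -0.001]
force: [-1.5, 2.3, 15.9]
width: 0.0
```

```bash
python3 -c "
from h import *
st()"
```

```text
t 14.5 jig [118.8  -0.8 101.1] F jig [-1.4  2.5 15.9] w 0.0 q [-0.15  0.39  1.57 -0.    1.18 -1.79]
```

Request:
arm_command:
  rows:
    - {"travel": [0,0,0.0015],"angular": [0,0,0],"hand": 0}
    - {"travel": [0,0,0.003],"angular": [0,0,0],"hand": 0}
    - {"travel": [0,0,0.004],"angular": [0,0,0],"hand": 0}
    - {"travel": [0,0,0.004],"angular": [0,0,0],"hand": 0}

```text
time: 14.9
ee_pos: [648.9, -17.9, 99.8]
tcp_rot: [-0.115, 3.135, -0.001]
force: [-5.6, 1.4, 25.3]
width: 0.1
```

```bash
python3 -c "
from h import *
st()"
```

```text
t 14.9 jig [119.1  -0.8  99.8] F jig [-5.5  1.8 25.3] w 0.1 q [-0.15  0.39  1.57 -0.    1.17 -1.79]
```

The force has climbed to 25 N with little motion, so the lever is likely at its stop. I'll lift off, withdraw and look.

Request:
arm_command:
  rows:
    - {"travel": [0,0,-0.02],"angular": [0,0,0],"hand": 0}
    - {"travel": [0,0,-0.06],"angular": [0,0,0],"hand": 0}
    - {"travel": [0,0,-0.12],"angular": [0,0,0],"hand": 0}
    - {"travel": [0,0.06,-0.16],"angular": [0,0,0],"hand": 0}
    - {"travel": [0.04,0.12,-0.18],"angular": [0,0,0],"hand": 0}
    - {"travel": [0.08,0.18,-0.18],"angular": [0,0,0],"hand": 0}
    - {"travel": [0.1,0.24,-0.18],"angular": [0,0,0],"hand": 0}
    - {"travel": [0.12,0.28,-0.18],"angular": [0,0,0],"hand": 0}

```text
time: 15.7
ee_pos: [539.1, 186.6, 228.7]
tcp_rot: [0.115, -3.136, 0.001]
force: [0.7, 0.2, -0.1]
width: -0.1
```

```bash
python3 - <<'E'
from h import *
st()
cs=vision.read_camera("scene"); ct=vision.read_camera("top")
a=cs["color"][165:255,170:300,::-1]; b=ct["color"][165:265,200:330,::-1]
cv2.imwrite("pics/m6.png",np.vstack([cv2.resize(a,None,fx=3,fy=3,interpolation=cv2.INTER_CUBIC),cv2.resize(b,None,fx=3,fy=3,interpolation=cv2.INTER_CUBIC)]))
for phi in (1.0,1.1,1.16,1.22):
  for dz in (0,-4):
    e=np.radians(75)-phi; f=lambda r,o:strap(0,-(r*np.cos(e)-o*np.sin(e)),0,92+dz+r*np.sin(e)+o*np.cos(e))
    print(phi,dz,"scene tip upper",((proj(cs,f(98,6))-[170,165]+.5)*3-.5).round(1),"lower",((proj(cs,f(98,-5))-[170,165]+.5)*3-.5).round(1),"top tip",((proj(ct,f(98,0))-[200,165]+.5)*3-.5+[0,270]).round(1))
E
```

```text
t 15.7 jig [ 24.7 211.2 228.7] F jig [ 0.7  0.2 -0.1] w -0.1 q [ 0.19  0.1   1.67  0.    1.38 -1.45]
1.0 0 scene tip upper [224.7 212.1] lower [225.4 224.8] top tip [171.6 252.7]
1.0 -4 scene tip upper [224.8 215.4] lower [225.6 228. ] top tip [171.4 253.5]
1.1 0 scene tip upper [225.3 223.6] lower [226. 235.] top tip [170.9 252.1]
1.1 -4 scene tip upper [225.5 226.8] lower [226.1 238.1] top tip [170.8 252.9]
1.16 0 scene tip upper [225.7 229.9] lower [226.2 240.5] top tip [170.6 252.2]
1.16 -4 scene tip upper [225.8 233.1] lower [226.4 243.6] top tip [170.4 252.9]
1.22 0 scene tip upper [226.  235.8] lower [226.5 245.5] top tip [170.2 252.6]
1.22 -4 scene tip upper [226.1 238.9] lower [226.6 248.6] top tip [170.1 253.4]
```

View pics/m6.png

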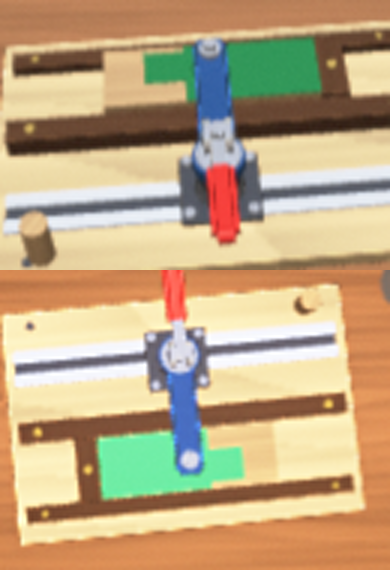

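The lever is down, with its tip near (227,243) in the scene part of the picture. The strap is square and the board is against the stop. I'll get an exact red extent to compare with the 1.22 prediction.

```bash
python3 - <<'E'
from h import *
st();cs=vision.read_camera("scene")
col=cs["color"][215:255,242:249].astype(int)
for i,r in enumerate(col.mean(1).round().astype(int)): 
    if i>=22 and i<36: print(215+i, round((215+i-165+.5)*3-.5,1), r)
cv2.imwrite("pics/m7.png",cv2.resize(cs["color"][195:255,215:275,::-1],None,fx=10,fy=10,interpolation=cv2.INTER_CUBIC))
E
```

```text
t 15.8 jig [ 23.4 213.9 228.5] F jig [-0.1  0.5  0. ] w -0.1 q [ 0.2   0.1   1.67  0.    1.38 -1.45]
237 217.0 [243  63  58]
238 220.0 [242  63  59]
239 223.0 [239  62  57]
240 226.0 [237  61  57]
241 229.0 [239  65  60]
242 232.0 [238  80  73]
243 235.0 [237  84  75]
244 238.0 [224  81  69]
245 241.0 [193  94  75]
246 244.0 [208 164 126]
247 247.0 [234 211 161]
248 250.0 [241 222 172]
249 253.0 [241 223 173]
250 256.0 [240 222 172]
```

View pics/m7.png

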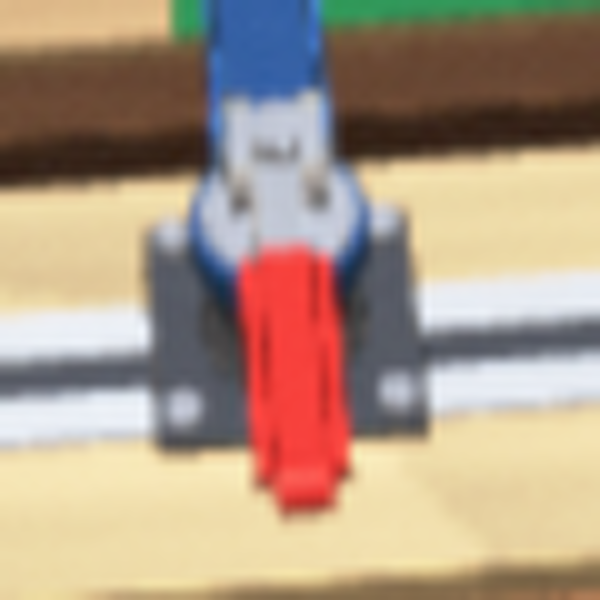

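The red tip ends at about row 243, against 245 to 248 predicted for fully down. The rounded tip makes that ambiguous, so I'll press once more, farther out on the lever, and note where contact begins.

```bash
python3 -c "
from h import *
st();goto(130,0,228);goto(130,0,118)"
```

```text
t 15.85 jig [ 24.8 211.6 228.6] F jig [ 0.1 -0.3 -0.1] w 0.0 q [ 0.2   0.1   1.67 -0.    1.38 -1.45]
travel [-0.1391 -0.2827  0.0004] ang [-0.0001 -0.0006  0.0006]
travel [-0.1397 -0.2826  0.1471] ang [-0.0001 -0.0006  0.0006]
```

Request:
arm_command:
  rows:
    - {"travel": [-0.139,-0.283,0],"angular": [0,-0.0004,0.0004],"hand": 0}
    - {"travel": [-0.139,-0.283,0],"angular": [0,-0.0004,0.0004],"hand": 0}
    - {"travel": [-0.139,-0.283,0],"angular": [0,-0.0004,0.0004],"hand": 0}
    - {"travel": [-0.139,-0.283,0],"angular": [0,-0.0004,0.0004],"hand": 0}
    - {"travel": [-0.139,-0.283,0],"angular": [0,-0.0004,0.0004],"hand": 0}
    - {"travel": [-0.139,-0.283,0.05],"angular": [0,-0.0004,0.0004],"hand": 0}
    - {"travel": [-0.139,-0.283,0.1],"angular": [0,-0.0004,0.0004],"hand": 0}
    - {"travel": [-0.139,-0.283,0.147],"angular": [0,-0.0004,0.0004],"hand": 0}

```text
time: 16.65
ee_pos: [660.2, -21.3, 116.7]
tcp_rot: [0.107, -3.139, 0.0]
force: [0.6, -0.0, -0.3]
width: -0.2
```

Request:
arm_command:
  rows:
    - {"travel": [0,0,0.002],"angular": [0,0,0],"hand": 0}
    - {"travel": [0,0,0.004],"angular": [0,0,0],"hand": 0}
    - {"travel": [0,0,0.006],"angular": [0,0,0],"hand": 0}
    - {"travel": [0,0,0.008],"angular": [0,0,0],"hand": 0}
    - {"travel": [0,0,0.01],"angular": [0,0,0],"hand": 0}
    - {"travel": [0,0,0.01],"angular": [0,0,0],"hand": 0}

```text
time: 17.25
ee_pos: [661.6, -18.8, 113.1]
tcp_rot: [-0.111, 3.136, -0.0]
force: [0.3, -0.1, 0.2]
width: 0.0
```

```bash
python3 -c "
from h import *
st()"
```

```text
t 17.25 jig [131.8  -2.7 113.1] F jig [ 0.3 -0.2  0.2] w 0.0 q [-0.15  0.4   1.53  0.    1.21 -1.79]
```

Request:
arm_command:
  rows:
    - {"travel": [0,0.003,0.004],"angular": [0,0,0],"hand": 0}
    - {"travel": [0,0.003,0.007],"angular": [0,0,0],"hand": 0}
    - {"travel": [0,0.003,0.01],"angular": [0,0,0],"hand": 0}
    - {"travel": [0,0.003,0.01],"angular": [0,0,0],"hand": 0}

```text
time: 17.65
ee_pos: [661.0, -16.5, 104.3]
tcp_rot: [-0.111, 3.137, 0.0]
force: [-0.1, 0.1, 0.2]
width: -0.1
```

Request:
arm_command:
  rows:
    - {"travel": [0,0,0.001],"angular": [0,0,0],"hand": 0}
    - {"travel": [0,0,0.002],"angular": [0,0,0],"hand": 0}
    - {"travel": [0,0,0.002],"angular": [0,0,0],"hand": 0}

```text
time: 17.95
ee_pos: [661.2, -16.6, 103.8]
tcp_rot: [-0.111, 3.137, 0.0]
force: [-1.8, 1.4, 4.5]
width: -0.2
```

Request:
arm_command:
  rows:
    - {"travel": [0,0,0.001],"angular": [0,0,0],"hand": 0}
    - {"travel": [0,0,0.002],"angular": [0,0,0],"hand": 0}
    - {"travel": [0,0,0.002],"angular": [0,0,0],"hand": 0}

```text
time: 18.25
ee_pos: [661.4, -16.7, 102.9]
tcp_rot: [-0.111, 3.136, -0.0]
force: [-2.7, 0.9, 8.2]
width: 0.0
```

Request:
arm_command:
  rows:
    - {"travel": [0,0,0.001],"angular": [0,0,0],"hand": 0}
    - {"travel": [0,0,0.002],"angular": [0,0,0],"hand": 0}
    - {"travel": [0,0,0.002],"angular": [0,0,0],"hand": 0}

```text
time: 18.55
ee_pos: [661.6, -16.7, 102.1]
tcp_rot: [-0.111, 3.136, -0.0]
force: [-4.1, 1.4, 10.9]
width: -0.0
```

Request:
arm_command:
  rows:
    - {"travel": [0,0,0.002],"angular": [0,0,0],"hand": 0}
    - {"travel": [0,0,0.004],"angular": [0,0,0],"hand": 0}
    - {"travel": [0,0,0.006],"angular": [0,0,0],"hand": 0}
    - {"travel": [0,0,0.008],"angular": [0,0,0],"hand": 0}
    - {"travel": [0,0,0.008],"angular": [0,0,0],"hand": 0}

```text
time: 19.05
ee_pos: [662.3, -16.8, 99.1]
tcp_rot: [-0.111, 3.134, -0.001]
force: [-11.0, 0.8, 24.5]
width: 0.4
```

Request:
arm_command:
  rows:
    - {"travel": [0,0,-0.008],"angular": [0,0,0],"hand": 0}
    - {"travel": [0,0,-0.008],"angular": [0,0,0],"hand": 0}

```text
time: 19.25
ee_pos: [662.0, -16.7, 102.6]
tcp_rot: [-0.111, 3.134, -0.001]
force: [-2.7, 0.5, 10.5]
width: 0.3
```

Request:
arm_command:
  rows:
    - {"travel": [0,0,-0.004],"angular": [0,0,0],"hand": 0}
    - {"travel": [0,0,-0.004],"angular": [0,0,0],"hand": 0}

```text
time: 19.45
ee_pos: [661.7, -16.7, 103.8]
tcp_rot: [-0.111, 3.135, -0.0]
force: [0.7, 0.5, 4.8]
width: 0.2
```

Loading and unloading follow the same elastic curve (103.8 mm at about 4.6 N both ways), so the lever is on its stop. I'll withdraw and do a final check.

Request:
arm_command:
  rows:
    - {"travel": [0,0,-0.02],"angular": [0,0,0],"hand": 0}
    - {"travel": [0,0,-0.06],"angular": [0,0,0],"hand": 0}
    - {"travel": [0,0,-0.12],"angular": [0,0,0],"hand": 0}
    - {"travel": [0,0.06,-0.17],"angular": [0,0,0],"hand": 0}
    - {"travel": [0.04,0.12,-0.2],"angular": [0,0,0],"hand": 0}
    - {"travel": [0.08,0.18,-0.2],"angular": [0,0,0],"hand": 0}
    - {"travel": [0.1,0.24,-0.2],"angular": [0,0,0],"hand": 0}
    - {"travel": [0.12,0.3,-0.2],"angular": [0,0,0],"hand": 0}

```text
time: 20.25
ee_pos: [559.1, 190.6, 254.0]
tcp_rot: [-0.109, 3.136, 0.0]
force: [0.4, -0.1, -0.9]
width: -0.1
```

```bash
python3 - <<'E'
from h import *
st()
cs=vision.read_camera("scene"); c=crop("top","pics/m8.png",165,150,180,120,4)
px=lambda X:((proj(c,X)-[165,150]+.5)*4-.5).round(1).tolist()
print("strap0",[px(strap(0,r,o,74)) for r in (110,40) for o in (-14,14)],"stop",px(jw(-20,90,46)),px(jw(-80,90,46)))
col=cs["color"][242:250,242:249].astype(int).mean(1).round().astype(int).tolist(); print(col)
E
```

```text
t 20.25 jig [ 44.9 213.7 254. ] F jig [ 0.4 -0.1 -0.9] w -0.1 q [ 0.2   0.12  1.6  -0.    1.42 -1.45]
strap0 [[411.7, 316.7], [374.2, 320.4], [402.3, 223.0], [365.0, 226.5]] stop [268.6, 283.9] [275.9, 362.8]
[[238, 80, 73], [236, 83, 74], [224, 81, 69], [194, 95, 76], [208, 163, 125], [234, 211, 161], [241, 222, 172], [241, 223, 173]]
```

View pics/m8.png

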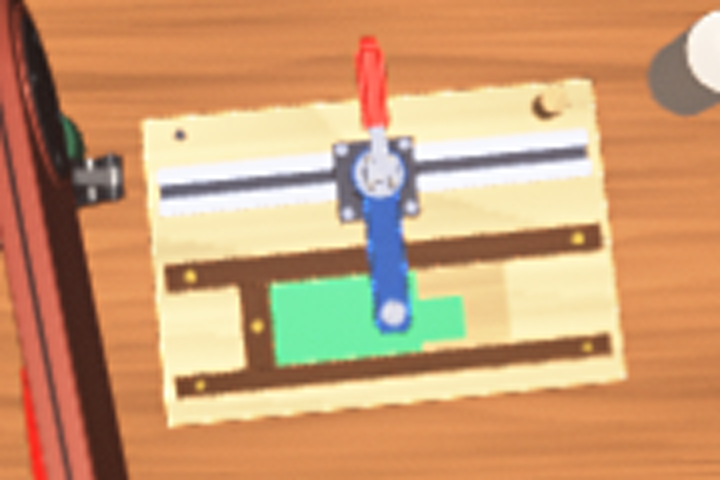

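The final top view shows the strap edges at x≈375 and 411 near the tip (predicted 374 and 412 for square). The board edge is at (271,283)–(278,366), on the stop, the lever is down and the dowel is in place. The lever pixels did not change after the second press. Handing in.

```bash
python3 -c "
from plant import manip
print(manip.sign_off())"
```

```text
the job is handed in; nothing more can be done
None
```

The moulding is clamped and the job is handed in, at about 20 s on the robot's clock. I used only pushes with the shut fingers, in the order you gave: moulding, strap, lever.

- **Moulding:** the finger stalled at the stop while the force rose to 10 N. The last picture shows the moulding's end on the stop face.
- **Strap:** its edges match the projection for a square strap to within about 0.01 rad, before and after the lever was pushed.
- **Lever:** I pressed it twice, to about 25 N straight down each time. Pressing and releasing followed the same force curve, and its image did not move after the second press, so I take it to be on its stop.
- **Disagreement:** the lever tip appears about 1 pixel short of where I expected it for fully down. I put this down to its rounded end. I did not see the rubber pad touching the work directly.
- **Other items:** the dowel is where it was. In the last picture the arm or the frame edge partly hid the glue bottle, jar and screwdriver, so I did not re-measure those. The tool never came near them.

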